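# Stand the fallen wooden bear up and slide the puzzle box shut

### The job

In the toy maker's workshop a wooden bear has toppled across the open puzzle box. Stand it upright in the middle of the green felt square on the display board and let go; then slide the box's cover shut by feel, past its catch, and press it firmly home against its stop for a moment, as with a thumb, never ramming or pressing hard on the box (up to 30 N). Leave the other bear, the glue bottle and the mug where they stand.

Things in the scene. Friction and masses are not known exactly. Their poses are not given: they have to be found in the camera images.
- bear: fallen pale wood bear, 100 tall, 32 thick, 0.08-0.14 kg. Origin: centre of underside; own z feet to head, y width, x thickness. Plinth 56 wide, 14 high; body with flat parallel sides 40 wide, 14 to 67 above the underside; head 34 wide, ears to 100. Starts lying flat across the box's rims where the cover must pass, head towards the robot, own x up, centre line 66 above the bench
- spot (a point): centre of the green felt square (90 x 90) on top of the display board. The board is fixed plywood 240 x 120 x 12 high; its top (this point) is 12 above the bench; the felt is flush. z up; x runs along the board towards the cub
- cub: the other bear, same shape in darker wood, standing on the board about 120 from the felt square's centre along the board's +x; origin centre of its underside. Leave alone
- box: the puzzle box, fixed to the bench, pale wood: 96 (x) x 170 (y) x 50 high, walls 8 thick, long axis = own y, origin centre of its underside. Two loose puzzle pieces lie inside, well below the rim. Its cover slides along y just above the rim and sticks out beyond the -y end when open
- cover (a joint): how far the cover is open, m: 0 = home against a rigid stop, ends flush with the box; grows as it slides to the box's -y; starts 0.105-0.125. Flat wooden slab 112 (x) x 170 (y), top 65 and underside 51 above the bench, 4 mm skirts down to 36 outside the long walls. Drags with about 2 N; near 20 to 12 mm open a sprung ball catch raises this to 10-12 N, then lets go. Firmly home: 10-20 N
- well (a point): floor centre of the square finger well in the cover's top, 50 from the box's middle towards the cover's trailing (-y) end when shut: 50 x 50 opening, 10 deep, upright walls, floor 55 above the bench. Moves with the cover; axes are the box's; pushing the well's +y wall closes the cover
- glue: white glue bottle with orange cap, diameter 56, 150 high, standing at the back; origin centre of its underside. Leave alone
- mug: blue mug, diameter 76, 90 high, at the back; origin centre of its underside. Leave alone
Not all that is in view belongs to the job. What is shaped like the box but yellow is not meant. Leave any blue look-alike of the bear alone.

How it is judged:
On the way, in this order (a step that is already met when the one before it is completed fails the run):
1. the bear stands upright on the felt square, let go, while the cover is still open (angle between bear's own z axis and vertical below 0.1 rad and horizontal distance between bear and spot below 0.03 m and z of bear in the frame of spot below 0.006 m and contact force between the fingers and bear below 0.1 N and value of joint cover above 0.03 m), for 0.2 s.
2. the cover is fully home and the fingers press it firmly there for a moment (value of joint cover below 0.002 m and contact force between the fingers and box above 6 N), for 0.2 s.
At the end, for the whole second after the job is handed in: The bear stands at rest and upright (within 0.1 rad) on the display board, its centre within 30 mm of the middle of the green felt square, and the box's cover is fully home (within 2 mm of its stop) (angle between bear's own z axis and vertical below 0.1 rad and horizontal distance between bear and spot below 0.03 m and z of bear in the frame of spot below 0.006 m and linear speed of bear below 0.02 m/s and value of joint cover below 0.002 m); the robot touches nothing.
It fails at once if the box or its cover was rammed or pressed with more than 30 N (contact force between any of the fingers, the arm and box above 30 N).
It fails at once if the other bear was moved more than 20 mm or toppled (distance of cub from where it was at the start of the episode above 0.02 m or angle between cub's own z axis and vertical above 0.3 rad).
It fails at once if the glue bottle was moved more than 30 mm (distance of glue from where it was at the start of the episode above 0.03 m).
It fails at once if the mug was moved more than 30 mm (distance of mug from where it was at the start of the episode above 0.03 m).
It also fails if it takes over 61 s, if anything falls off the work surface, if the arm or the gripper's body presses on something with over 40 N, if the wrist force passes 120 N, or if a joint passes its speed limit or range.

### The arm

A 6-joint arm with a two-finger parallel gripper is mounted at the origin on the work surface. World frame = base frame: x ahead of the robot, y to its left, z up, the work surface at z = 0. Lengths are in m, angles in rad, forces in N, time in s.
With the tool pointing down it reaches from about 0.25 to 0.775 m from the base axis. Payload 8.9 kg.
Tool frame: the origin (TCP) lies on the mounting face of the last link; the fingertips stand 173 mm ahead of it and the grasp point (between the pads) lies 155 mm ahead of it; z points along the fingers, y is the line along which they close (so a half turn about z gives the same grasp; the last joint's range is limited). The gripper opens to 85 mm and grips with 20 to 120 N. Pads are 22 mm wide; open, the fingers measure 114 mm over their backs; the gripper's body (76 mm by 85 mm) begins 54 mm behind the grasp point. The pads swing forward as they close: fully open they stand 13 mm farther back than shut.
Start: joints at [-1.324, 0.291, -0.153, 1.127, 0, 1.431], TCP at [0.198, -0.486, 0.405] pointing down, gripper open.
Joint ranges: [-2.52, 2.52], [-0.91, 1.74], [-1.3, 1.37], [-1.96, 2.02], [-1.52, 1.47], [-3.14, 3.14]. Speed limits (rad/s): [2.22, 2.22, 2.79, 3.14, 3.14, 3.14].

### API

Orientations are given as a rotation vector (axis times angle).
In Python, from station import r gives the robot as it stands.
- The arm moves only by the tool play_rows, never from a script. Its argument "moves" is a list of rows, each a list of 7 numbers: the closure, from 0 (fully open) to 1 (shut), then the shift along the world's x, y, z scaled (see below), then the turn, a rotation vector about the world's x, y, z scaled (see below). A call has 1 to 10 rows; each row shifts and turns the commanded pose from where the row before left it; what a row does not reach is not made up. The controller multiplies each number of a shift by 25 mm and each number of a turn by 0.08 rad. A row lasts 1/10 s, in which the tool goes at most 50 mm and 8.59 degrees, less where a joint would pass 70% of its speed; a pose out of reach is approached as far as the arm can. A call with a number of a shift or a turn outside -1 to 1 is refused whole. A call with a gripper value outside its range is refused whole. The fingers move at their own pace and stop on an object; "squeeze" is the grip in N (left out, the last holds). Time passes only in rows, so rows that do not move let the fingers close. It gives the time, the measured TCP pose, the force, the opening and the grip force at its end, in the units of the state.
- r.sense(): the state, without advancing time (a new reading comes with each control period).
- r.capture(name): name is "scene" or "side" or "wrist"; returns a dict with "color" (420x560x3 uint8, blue, green, red), "range_z" (420x560 float32, m along the optical axis (not along the pixel's ray), 0 where there is no reading), "fovy" (degrees; the focal length in pixels is half the picture's height over the tangent of half this angle, whatever the lens; pixels are square), "cx", "cy" (the principal point, pixels), "position" and "orientation" of the camera in the world. Camera axes: x right, y down, z forward; pixel columns grow to the right and rows downward; lengths in m; the calibration is good to about 2 mm. A picture is of the moment at which its call begins.
- r.finish_job(): hands the job in; it is judged then, once.
Trained networks look in a picture, given as the dict that the camera call returned (one of the last four; its "shot" number tells which), for a name from the list of things; names that differ only in an ending like _2 or _b are one class to them, and where a whole thing is asked for, a point or a joint stands for the part that bears it (a point fixed in the world has none). Each returns a list of dicts, best first, with "conf" (0 to 1); they miss things now and then, are a little off and sometimes report something else, mostly with a low value. They report only what shows in the picture. A call takes as long as a camera call. They do not tell look-alikes from the thing itself.
- r.look_for(picture, name): "at" ([x, y, z] in m, in the coordinates of the camera as it stood for that picture, good to about 4 mm: the middle of the surface that is visible of it).
The state is a dict: "time": time; "joints": joint angles; "qvel": joint speeds; "joint_torque": joint torques, N m; "ee_pos": TCP position; "eef_rot": TCP orientation; "wrist_force": force on the tool from outside, world axes, zero at the start; "torque": the same for the moment, N m; "opening": opening from 0.0 (shut) to 1.0 (fully open); "finger_force": force on a finger pad.
Only numpy, scipy, OpenCV 4.12 (cv2) and the standard library are available. Lean on these libraries where they do the work, as an engineer would, in place of code of your own. Each camera call takes 0.05 s, during which the arm holds its last target. There are 200 camera calls.

## Working session

There is one attempt and no reset: what is moved stays moved. The work goes in short steps, Python scripts to look and compute and a tool call to move; the robot and the scene stay as the last step left them, time stands still between calls to the robot, and variables do not carry over. Pictures are saved under pics/ and viewed, at most 10 in all, crops included, and the job is handed in when it is done.

Besides the shell and the picture viewer there is one more tool, called after "Emit:" as name(argument=value, ...), one argument or row to a line, values as JSON. play_rows: Moves the arm, as the interface text tells. Shifts and turns lie within -1 to 1; 1 stands for 25 mm of shift or 0.08 rad of turn. Its arguments: {"type":"object","properties":{"moves":{"type":"array"},"squeeze":{"type":"number"}},"required":["moves"]}

```bash
mkdir -p pics
cat > h.py <<'E'
import numpy as np, cv2
from scipy.spatial.transform import Rotation as R
from station import r
def cam(p):
    o=np.array(p["orientation"],float)
    M=o if o.shape==(3,3) else (R.from_rotvec(o).as_matrix() if o.size==3 else R.from_quat(o).as_matrix())
    return M,np.array(p["position"])
def cloud(p):
    M,t=cam(p);z=p["range_z"];h,w=z.shape
    f=h/2/np.tan(np.radians(p["fovy"])/2)
    u,v=np.meshgrid(np.arange(w),np.arange(h))
    c=np.stack([(u-p["cx"])/f*z,(v-p["cy"])/f*z,z],-1)
    W=c@M.T+t; W[z==0]=np.nan
    return W
def px(p,c):
    f=p["range_z"].shape[0]/2/np.tan(np.radians(p["fovy"])/2)
    return (c[0]/c[2]*f+p["cx"],c[1]/c[2]*f+p["cy"])
E
python3 - <<'E'
from h import *
np.set_printoptions(precision=3,suppress=True)
ims=[]
for n in("scene","side"):
    p=r.capture(n);cv2.imwrite(f"pics/{n}0.png",p["color"]);np.savez(f"{n}0.npz",W=cloud(p),c=p["color"])
    M,t=cam(p);print(n,p["orientation"],t)
    for k in("bear","cub","box","cover","well","spot","glue","mug"):
        try:
            for d in r.look_for(p,k)[:3]: print(k,round(d["conf"],2),M@np.array(d["at"])+t,np.round(px(p,d["at"])))
        except Exception as e: print(k,e)
print(r.sense())
E
```

```text
scene [-1.783 -1.725  0.687] [ 1.326 -0.048  0.869]
bear 0.72 [0.411 0.16  0.029] [328. 185.]
bear 0.59 [0.593 0.095 0.082] [314. 219.]
cub 0.56 [0.603 0.332 0.07 ] [407. 224.]
box 0.94 [ 0.612 -0.021  0.063] [268. 231.]
cover 0.83 [ 0.369 -0.039  0.065] [259. 167.]
cover 0.63 [ 0.613 -0.056  0.066] [253. 230.]
well 0.82 [ 0.372 -0.04   0.065] [259. 168.]
well 0.73 [ 0.617 -0.058  0.068] [253. 231.]
spot 0.77 [0.539 0.325 0.016] [394. 220.]
glue 0.64 [0.542 0.322 0.016] [393. 221.]
glue 0.57 [0.797 0.015 0.09 ] [287. 287.]
mug 0.58 [ 0.767 -0.16   0.055] [208. 286.]
side [-0.783  2.401 -1.313] [0.065 0.723 0.619]
bear 0.84 [0.386 0.173 0.031] [307. 279.]
bear 0.8 [0.566 0.107 0.075] [253. 211.]
cub 0.74 [0.581 0.354 0.066] [159. 276.]
box 0.94 [0.578 0.013 0.056] [274. 197.]
box 0.92 [0.341 0.011 0.063] [370. 232.]
cover 0.84 [ 0.354 -0.014  0.064] [370. 223.]
cover 0.73 [ 0.593 -0.04   0.066] [282. 181.]
well 0.89 [ 0.355 -0.017  0.066] [370. 221.]
well 0.59 [ 0.59  -0.036  0.063] [282. 184.]
spot 0.6 [0.505 0.354 0.013] [193. 317.]
glue 0.69 [0.564 0.107 0.078] [253. 210.]
glue 0.61 [0.769 0.039 0.071] [204. 171.]
mug 0.56 [ 0.745 -0.134  0.063] [256. 151.]
mug 0.55 [ 0.592 -0.037  0.064] [282. 183.]
{'time': 0.9, 'joints': array([-1.324,  0.291, -0.153,  1.127,  0.   ,  1.432]), 'qvel': array([-0.001,  0.003, -0.002, -0.   , -0.002,  0.001]), 'joint_torque': array([ -0.003, -53.701,  33.165,   0.001,  -0.   ,   0.   ]), 'ee_pos': array([ 0.198, -0.486,  0.405]), 'eef_rot': array([-3.083, -0.602, -0.   ]), 'wrist_force': array([0.181, 0.056, 0.716]), 'torque': array([-0.018, -0.036, -0.037]), 'finger_force': 0.0, 'opening': 1.002291545486594}
```

```bash
ls
```

```text
h.py
pics
scene0.npz
side0.npz
```

Run:
```python
import cv2
a=cv2.imread("pics/scene0.png")[120:340,150:450];cv2.imwrite("pics/s0c.png",cv2.resize(a,None,fx=2.6,fy=2.6,interpolation=2))
a=cv2.imread("pics/side0.png")[110:380,80:450];cv2.imwrite("pics/d0c.png",cv2.resize(a,None,fx=2.1,fy=2.1,interpolation=2))
```

```text
(no output)
```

View pics/s0c.png

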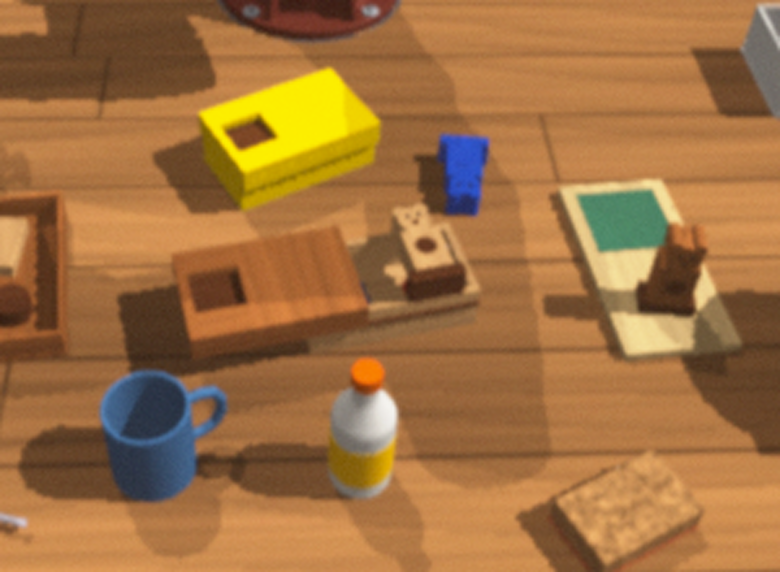

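View pics/d0c.png

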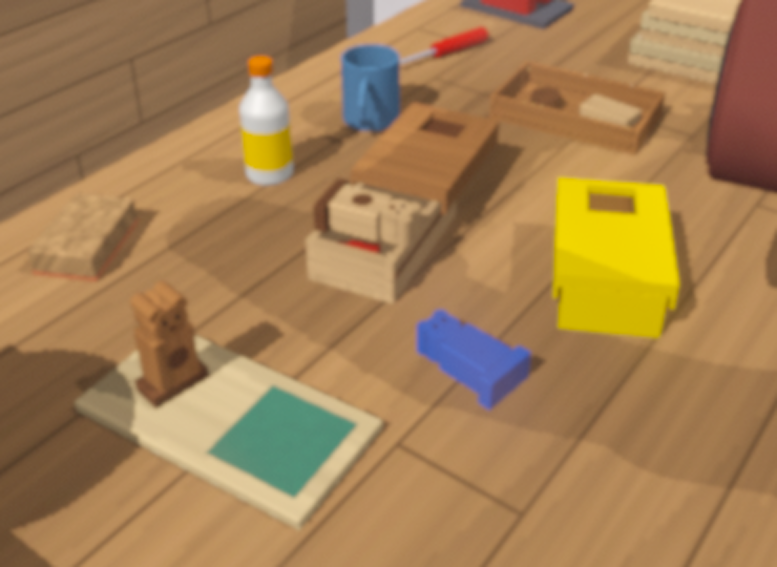

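The target is the pale bear across the pale/brown box, at scene crop (430,250) and side crop (375,215). The blue lying bear (463,172) and the yellow box (290,135) are look-alikes, and the dark cub (675,270) must stay. Next I measure from the depth clouds.

Run:
```python
from h import *
np.set_printoptions(precision=4,suppress=True)
for n in("scene","side"):
    d=np.load(n+"0.npz");W=d["W"];c=d["c"].astype(int)
    b,g,rr=c[...,0],c[...,1],c[...,2];X,Y,Z=W[...,0],W[...,1],W[...,2]
    ok=(X>.3)&(X<.75)
    m=(g>rr+25)&(g>b)&(X>.3)&(X<.75)&(Y>.1)
    P=W[m];print(n,"felt",P.shape,np.nanmedian(P,0),cv2.minAreaRect(P[:,:2].astype(np.float32)*1000))
    # bench height near
    q=(X>.4)&(X<.7)&(Y>.18)&(Y<.24);print("bench z",np.nanpercentile(Z[q],[5,50,95]))
    # cover top
    m=(X>.48)&(X<.72)&(Y>-.2)&(Y<.05)&(abs(Z-.065)<.006)
    P=W[m];print("cover",P.shape,cv2.minAreaRect(P[:,:2].astype(np.float32)*1000),np.median(Z[m]))
    # bear top
    m=(X>.48)&(X<.68)&(Y>0.0)&(Y<.2)&(Z>.074)&(Z<.095)
    P=W[m];print("bear",P.shape,np.median(P,0),cv2.minAreaRect(P[:,:2].astype(np.float32)*1000))
    for col,mm in (("blue",(b>rr+60)&(X>.25)&(X<.55)&(Y>.05)&(Y<.3)),("yellow",(rr>b+100)&(g>b+100)&(X<.5))):
        P=W[mm];print(col,np.nanmin(P,0),np.nanmax(P,0))
    fig=np.zeros((400,400,3),np.uint8) # topdown
    i=((X-.45)/.0007).round();j=((Y+.15)/.0007).round()
    k=(i>=0)&(i<400)&(j>=0)&(j<400)&(Z>.03)
    fig[i[k].astype(int),j[k].astype(int)]=d["c"][k];cv2.imwrite(f"pics/top_{n}.png",cv2.dilate(fig,np.ones((3,3))))
a=[cv2.imread(f"pics/top_{n}.png") for n in("scene","side")]
cv2.imwrite("pics/top.png",np.hstack(a))
```

```text
scene felt (594, 3) [0.475  0.3291 0.0127] ((475.5481262207031, 331.25238037109375), (86.41773986816406, 87.49116516113281), 4.922307014465332)
bench z [-0.7495  0.0003  0.0032]
cover (2139, 3) ((601.7769165039062, -58.182647705078125), (116.79356384277344, 170.14926147460938), 12.212998390197754) 0.06575461163819762
bear (499, 3) [0.5803 0.0933 0.0823] ((568.025390625, 93.43954467773438), (102.28601837158203, 55.71843719482422), 12.914576530456543)
blue [0.3539 0.1376 0.0029] [0.4559 0.1916 0.0372]
yellow [ 0.1859 -0.138  -0.0032] [0.4492 0.0749 0.0717]
side felt (1882, 3) [0.4713 0.3354 0.0125] ((472.8258361816406, 332.9278564453125), (87.02872467041016, 88.94934844970703), 4.499918460845947)
bench z [-0.0015  0.0003  0.0025]
cover (1716, 3) ((602.0256958007812, -54.81855010986328), (114.64891815185547, 176.17929077148438), 12.314093589782715) 0.06523149569541836
bear (641, 3) [0.5685 0.1013 0.082 ] ((566.8192138671875, 99.49508666992188), (101.22850036621094, 55.90642166137695), 9.682999610900879)
blue [0.3521 0.1198 0.0003] [0.451  0.1981 0.0356]
yellow [ 0.2709 -0.233  -0.0031] [0.4848 0.0702 0.0683]
```

View pics/top.png

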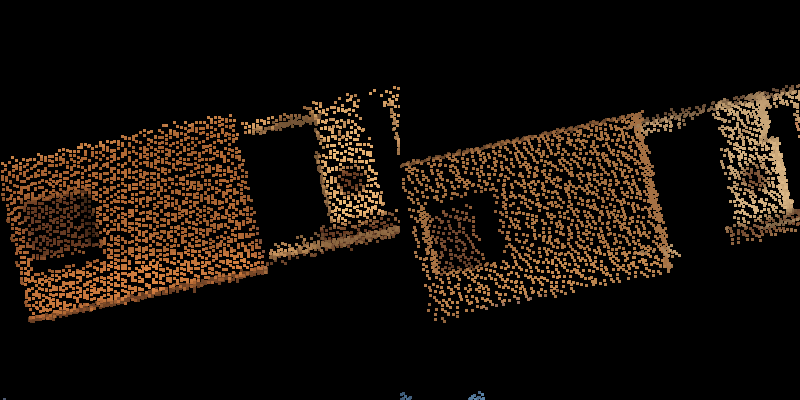

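Emit:
play_rows(
  moves=[
    [0,0.2,0.6,0,0,0,1],
    [0,0.2,0.6,0,0,0,1],
    [0,0.2,0.6,0,0,0,1],
    [0,0.2,0.6,0,0,0,1],
    [0,0.2,0.6,0,0,0,1],
    [0,0.2,0.6,0,0,0,1],
    [0,0.2,0.6,0,0,0,1],
    [0,0.2,0.6,0,0,0,1],
    [0,0.2,0.6,0,0,0,1],
    [0,0.2,0.6,0,0,0,1],
  ],
  squeeze=50,
)

```text
time: 1.9
ee_pos: [0.2477, -0.3358, 0.4048]
eef_rot: [2.602, 1.76, -0.0]
wrist_force: [-0.1, -0.1, 0.9]
opening: 1.002
finger_force: 0.0
```

Emit:
play_rows(
  moves=[
    [0,0.2,0.6,0,0,0,1],
    [0,0.2,0.6,0,0,0,1],
    [0,0.2,0.6,0,0,0,1],
    [0,0.2,0.6,0,0,0,1],
    [0,0.2,0.6,0,0,0,1],
    [0,0.2,0.6,0,0,0,1],
    [0,0.2,0.6,0,0,0,1],
    [0,0.2,0.6,0,0,0,1],
    [0,0.2,0.6,0,0,0,1],
    [0,0.2,0.6,0,0,0,1],
  ],
)

```text
time: 2.9
ee_pos: [0.2977, -0.1858, 0.4048]
eef_rot: [1.712, 2.634, -0.0]
wrist_force: [-0.1, -0.1, -0.0]
opening: 0.997
finger_force: 0.0
```

Emit:
play_rows(
  moves=[
    [0,0.2,0.6,0,0,0,1],
    [0,0.2,0.6,0,0,0,1],
    [0,0.2,0.6,0,0,0,1],
    [0,0.2,0.6,0,0,0,1],
    [0,0.2,0.6,0,0,0,1],
    [0,0.2,0.6,0,0,0,1],
    [0,0.2,0.6,0,0,0,1],
    [0,0.2,0.6,0,0,0,1],
    [0,0.2,0.6,0,0,0,1],
    [0,0.2,0.6,0,0,0,1],
  ],
)

```text
time: 3.9
ee_pos: [0.3477, -0.0358, 0.4048]
eef_rot: [0.551, 3.093, -0.0]
wrist_force: [0.2, 0.2, 0.0]
opening: 0.998
finger_force: 0.0
```

Emit:
play_rows(
  moves=[
    [0,0.2,0.6,0,0,0,1],
    [0,0.2,0.6,0,0,0,1],
    [0,0.2,0.6,0,0,0,1],
    [0,0.2,0.6,0,0,0,1],
    [0,0.2,0.6,0,0,0,1],
    [0,0.2,0.6,0,0,0,1],
    [0,0.2,0.6,0,0,0,1],
    [0,0,0,0,0,0,0],
    [0,0,0,0,0,0,0],
  ],
)

```text
time: 4.8
ee_pos: [0.3824, 0.0685, 0.4047]
eef_rot: [0.319, -3.125, 0.0]
wrist_force: [-0.0, -0.3, 0.5]
opening: 1.004
finger_force: 0.0
```

Emit:
play_rows(
  moves=[
    [0,0.04,-0.04,-0.6,0.2,-0.96,0],
    [0,0.04,-0.04,-0.6,0.2,-0.96,0],
    [0,0.04,-0.04,-0.6,0.2,-0.96,0],
    [0,0.04,-0.04,-0.6,0.2,-0.96,0],
    [0,0.04,-0.04,-0.6,0.2,-0.96,0],
    [0,0.04,-0.04,-0.6,0.2,-0.96,0],
    [0,0.04,-0.04,-0.6,0.2,-0.96,0],
    [0,0.04,-0.04,-0.6,0.2,-0.96,0],
    [0,0.04,-0.04,-0.6,0.2,-0.96,0],
    [0,0.04,-0.04,-0.6,0.2,-0.96,0],
  ],
)

```text
time: 5.8
ee_pos: [0.3923, 0.0578, 0.2554]
eef_rot: [-0.237, 2.345, 0.099]
wrist_force: [1.3, -1.1, -1.3]
opening: 0.998
finger_force: 0.0
```

Run:
```python
from h import *
np.set_printoptions(precision=4,suppress=True)
p=r.capture("wrist");W=cloud(p);c=p["color"].astype(int)
cv2.imwrite("pics/w1.png",p["color"])
X,Y,Z=W[...,0],W[...,1],W[...,2]
m=(X>.48)&(X<.68)&(Y>0.02)&(Y<.17)&(Z>.074)&(Z<.09)
P=W[m];print("bear",P.shape,np.median(P,0),cv2.minAreaRect(P[:,:2].astype(np.float32)*1000))
s=r.sense();M=R.from_rotvec(s["eef_rot"]).as_matrix();print(s["ee_pos"],M,s["joints"])
print("aim point at z=.074", s["ee_pos"]+M[:,2]*(s["ee_pos"][2]-.074)/-M[2,2])
```

```text
bear (5525, 3) [0.5521 0.091  0.0825] ((565.3667602539062, 93.75753784179688), (100.04694366455078, 55.722434997558594), 12.588796615600586)
[0.3922 0.0578 0.2542] [[-0.6875 -0.2003  0.698 ]
 [-0.1405  0.9797  0.1428]
 [-0.7125  0.0001 -0.7017]] [-0.1291  0.0901 -1.2369 -0.5213  0.2335 -0.2364]
aim point at z=.074 [0.5714 0.0944 0.074 ]
```

View pics/w1.png

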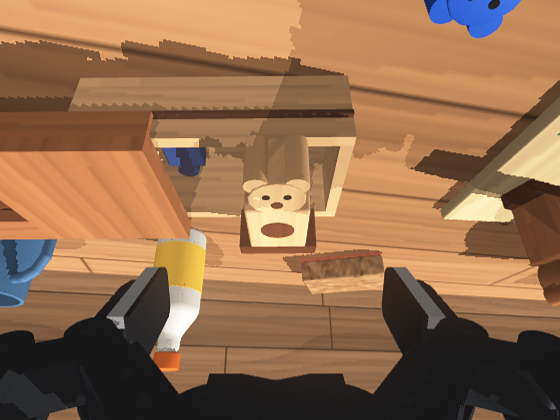

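Emit:
play_rows(
  moves=[
    [0,0.45,0.1,-0.48,0,0,0],
    [0,0.45,0.1,-0.48,0,0,0],
    [0,0.45,0.1,-0.48,0,0,0],
    [0,0.45,0.1,-0.48,0,0,0],
    [0,0.45,0.1,-0.48,0,0,0],
    [0,0.45,0.12,-0.46,0,0,0],
    [0,0,0,0,0,0,0],
  ],
)

```text
time: 6.55
ee_pos: [0.461, 0.0736, 0.1827]
eef_rot: [-0.239, 2.352, 0.1]
wrist_force: [0.2, -0.8, -0.1]
opening: 1.003
finger_force: 0.0
```

Emit:
play_rows(
  moves=[
    [1,0,0,0,0,0,0],
    [1,0,0,0,0,0,0],
    [1,0,0,0,0,0,0],
    [1,0,0,0,0,0,0],
    [1,0,0,0,0,0,0],
    [1,0,0,0,0,0,0],
    [1,0,0,0,0,0,0],
    [1,0,0,0,0,0,0],
  ],
)

```text
time: 7.35
ee_pos: [0.4599, 0.0739, 0.1842]
eef_rot: [-0.24, 2.348, 0.1]
wrist_force: [-4.6, -1.8, 7.7]
opening: 0.459
finger_force: 50.3
```

Emit:
play_rows(
  moves=[
    [1,0,0,0.3,0,0,0],
    [1,0,0,0.6,0,0,0],
    [1,0,0,0.8,0,0,0],
    [1,0,0,0.8,0,0,0],
    [1,0,0,0.8,0,0,0],
    [1,0,0,0.8,0,0,0],
  ],
)

```text
time: 7.95
ee_pos: [0.4593, 0.0741, 0.2868]
eef_rot: [-0.24, 2.35, 0.1]
wrist_force: [0.7, 0.5, -1.0]
opening: 0.459
finger_force: 50.5
```

Run:
```python
from h import *
np.set_printoptions(precision=4,suppress=True)
p=r.capture("wrist");W=cloud(p);cv2.imwrite("pics/w2.png",p["color"])
s=r.sense();M=R.from_rotvec(s["eef_rot"]).as_matrix();print(s["ee_pos"],M,s["joints"],s["opening"],s["wrist_force"])
# points in grasp frame
G=s["ee_pos"]+.155*M[:,2];Q=(W-G)@M
m=(abs(Q[...,1])<.035)&(abs(Q[...,0])<.12)&(abs(Q[...,2])<.09)
# camera-facing bear top surface: fit plane with normal near world up
P=W[m];print(np.nanmin(P,0),np.nanmax(P,0),P.shape)
t=P[(P[:,2]>np.nanpercentile(P[:,2],30))]
n=np.linalg.svd(t-t.mean(0))[2][2];print("plane n",n)
m2=abs(P[:,2]-np.median(P[:,2]))<.008;print(cv2.minAreaRect((P[m2][:,:2]-G[:2]).astype(np.float32)*1000),np.median(P[:,2])-G[2])
```

```text
bash:   665 Killed                     python3 - <<'E'
from h import *
np.set_printoptions(precision=4,suppress=True)
p=r.capture("wrist");W=cloud(p);cv2.imwrite("pics/w2.png",p["color"])
s=r.sense();M=R.from_rotvec(s["eef_rot"]).as_matrix();print(s["ee_pos"],M,s["joints"],s["opening"],s["wrist_force"])
# points in grasp frame
G=s["ee_pos"]+.155*M[:,2];Q=(W-G)@M
m=(abs(Q[...,1])<.035)&(abs(Q[...,0])<.12)&(abs(Q[...,2])<.09)
# camera-facing bear top surface: fit plane with normal near world up
P=W[m];print(np.nanmin(P,0),np.nanmax(P,0),P.shape)
t=P[(P[:,2]>np.nanpercentile(P[:,2],30))]
n=np.linalg.svd(t-t.mean(0))[2][2];print("plane n",n)
m2=abs(P[:,2]-np.median(P[:,2]))<.008;print(cv2.minAreaRect((P[m2][:,:2]-G[:2]).astype(np.float32)*1000),np.median(P[:,2])-G[2])
E
```

View pics/w2.png

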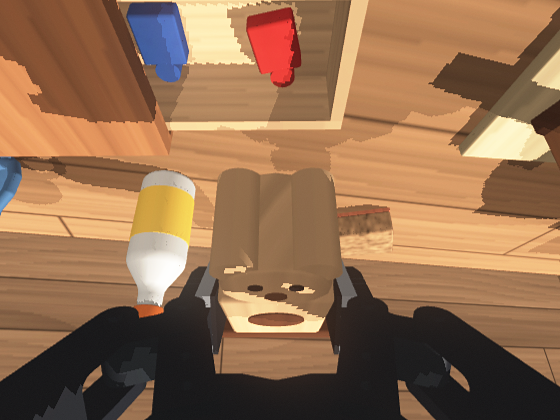

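The bear is held between the pads, head-on at about (278,250), and clear of the box. I'll rerun the fit with less memory, using the saved bear top surface.

Run:
```python
from h import *
np.set_printoptions(precision=4,suppress=True)
p=r.capture("wrist");W=cloud(p)
s=r.sense();M=R.from_rotvec(s["eef_rot"]).as_matrix();print(s["ee_pos"],"\n",M,s["joints"])
G=s["ee_pos"]+.155*M[:,2]
u=M[:,2].copy();u[2]=0;u/=np.linalg.norm(u);v=np.array([-u[1],u[0],0])
D=W-G;a=D@u;b=D@v;h=D[...,2]
m=(abs(b)<.022)&(a>-.065)&(a<.06)&(h>-.03)&(h<.025)&(p["range_z"]>0)
print(m.sum())
for lo in np.arange(-.07,.06,.01):
    k=m&(a>=lo)&(a<lo+.01)
    if k.sum()>5: print(round(lo+.005,3),k.sum(),np.percentile(h[k],[10,50,90]))
print("a range",a[m].min(),a[m].max())
```

```text
[0.4607 0.0741 0.2887] 
 [[-0.691  -0.2031  0.6938]
 [-0.1436  0.9792  0.1436]
 [-0.7085 -0.0004 -0.7057]] [-0.0577  0.1029 -1.0325 -0.3346  0.1845 -0.1875]
22009
-0.055 1787 [-0.0172 -0.0034  0.0063]
-0.045 12057 [-0.0176 -0.0024  0.0085]
-0.035 1582 [0.009  0.0094 0.0195]
-0.025 1143 [0.009  0.0094 0.0126]
-0.015 2039 [0.0057 0.0094 0.0171]
-0.005 1214 [0.0093 0.0096 0.0214]
0.005 688 [0.0093 0.0099 0.0103]
0.015 403 [0.0094 0.0097 0.0102]
0.025 397 [0.0094 0.0095 0.0097]
0.035 427 [0.0085 0.0095 0.0097]
0.045 272 [0.0094 0.0096 0.0097]
a range -0.051855994638460995 0.04800313306985793
```

Emit:
play_rows(
  moves=[
    [1,-0.13,0.31,0,-0.908,-0.188,0.924],
    [1,-0.13,0.31,0,-0.908,-0.188,0.924],
    [1,-0.13,0.31,0,-0.908,-0.188,0.924],
    [1,-0.13,0.31,0,-0.908,-0.188,0.924],
    [1,-0.13,0.31,0,-0.908,-0.188,0.924],
    [1,-0.13,0.31,0,-0.908,-0.188,0.924],
    [1,-0.13,0.31,0,-0.908,-0.188,0.924],
    [1,-0.13,0.31,0,-0.908,-0.188,0.924],
    [1,-0.13,0.31,0,-0.908,-0.188,0.924],
    [1,-0.13,0.31,0,-0.908,-0.188,0.924],
  ],
)

```text
time: 9.05
ee_pos: [0.4267, 0.1517, 0.2849]
eef_rot: [-1.407, 1.942, -0.41]
wrist_force: [-0.4, -0.2, -1.5]
opening: 0.461
finger_force: 50.4
```

Emit:
play_rows(
  moves=[
    [1,-0.13,0.31,0,-0.908,-0.188,0.924],
    [1,-0.13,0.31,0,-0.908,-0.188,0.924],
    [1,-0.13,0.31,0,-0.908,-0.188,0.924],
    [1,-0.13,0.31,0,-0.908,-0.188,0.924],
    [1,-0.13,0.31,0,-0.908,-0.188,0.924],
    [1,-0.13,0.31,0,-0.908,-0.188,0.924],
    [1,-0.13,0.31,0,-0.908,-0.188,0.924],
    [1,-0.13,0.31,0,-0.908,-0.188,0.924],
    [1,-0.13,0.31,0,-0.908,-0.188,0.924],
    [1,-0.13,0.31,0,-0.908,-0.188,0.924],
  ],
)

```text
time: 10.05
ee_pos: [0.3943, 0.2291, 0.2848]
eef_rot: [-2.33, 1.041, -0.863]
wrist_force: [-0.7, 0.1, -1.7]
opening: 0.464
finger_force: 50.4
```

```bash
python3 -c "
from h import *
s=r.sense();M=R.from_rotvec(s['eef_rot']).as_matrix();print(s['ee_pos'],s['joints'],M[:,2],s['opening'])"
```

```text
[0.39426405 0.22907025 0.28484125] [ 0.41716879  0.10734043 -1.04649598 -0.35754474 -0.15480273 -1.94694363] [ 0.69421063  0.13901242 -0.70622033] 0.4640120300782387
```

Emit:
play_rows(
  moves=[
    [1,-0.13,0.31,0,-0.908,-0.188,0.924],
    [1,-0.13,0.31,0,-0.908,-0.188,0.924],
    [1,-0.13,0.31,0,-0.908,-0.188,0.924],
    [1,-0.13,0.31,0,-0.908,-0.188,0.924],
    [1,-0.13,0.31,0,-0.908,-0.188,0.924],
    [1,-0.13,0.31,0,-0.908,-0.188,0.924],
    [1,-0.13,0.31,0,-0.908,-0.188,0.924],
    [1,-0.13,0.31,0,-0.908,-0.188,0.924],
    [1,-0.13,0.31,0,-0.908,-0.188,0.924],
    [1,-0.13,0.31,0,-0.908,-0.188,0.924],
  ],
)

```text
time: 11.05
ee_pos: [0.3619, 0.3065, 0.2848]
eef_rot: [-2.817, -0.294, -1.175]
wrist_force: [0.8, 0.3, -0.8]
opening: 0.46
finger_force: 50.4
```

Emit:
play_rows(
  moves=[
    [1,0,0,-0.6,0,0,0],
    [1,0,0,-0.6,0,0,0],
    [1,0,0,-0.6,0,0,0],
    [1,0,0,0,0,0,0],
    [1,0,0,0,0,0,0],
  ],
)

```text
time: 11.55
ee_pos: [0.3622, 0.3063, 0.2403]
eef_rot: [-2.816, -0.288, -1.174]
wrist_force: [-0.8, -0.3, -1.2]
opening: 0.458
finger_force: 50.5
```

Run:
```python
from h import *
np.set_printoptions(precision=4,suppress=True)
s=r.sense();M=R.from_rotvec(s["eef_rot"]).as_matrix();print(s["ee_pos"],"\n",M,s["joints"])
# bear axis in tool: previously bear z=-u (horizontal), tool x was ~ -(u+z)/.. 
u=np.array([.979,.203,0]);M0=np.array([[-.691,-.2031,.6938],[-.1436,.9792,.1436],[-.7085,-.0004,-.7057]])
bz=M@M0.T@(-u);print("bear z",bz)
G=s["ee_pos"]+.155*M[:,2];bx=M@M0.T@np.array([0,0,1.]);org=G-.048*bz-.0065*bx;print("pred origin",org)
p=r.capture("side");W=cloud(p);cv2.imwrite("pics/side2.png",p["color"][200:400,50:350])
D=W-org;m=(np.hypot(D[...,0],D[...,1])<.045)&(D[...,2]>-.01)&(D[...,2]<.105)&(p["range_z"]>0)
print(m.sum(),"lowest",np.percentile(W[...,2][m],[1,5]),"top",W[...,2][m].max())
c=p["color"].astype(int);X=W[...,0]
f=(c[...,1]>c[...,2]+25)&(c[...,1]>c[...,0])&(X>.3)&(X<.75)&(W[...,1]>.1)
print("felt",cv2.minAreaRect(W[f][:,:2].astype(np.float32)*1000))
```

```text
[0.3622 0.3063 0.2403] 
 [[ 0.6893  0.2019  0.6958]
 [ 0.143  -0.9794  0.1425]
 [ 0.7102  0.0013 -0.704 ]] [ 0.6448  0.2671 -1.0304 -0.4659 -0.3092 -2.8212]
bear z [-0.0065 -0.0001  0.9998]
pred origin [0.4767 0.3297 0.0832]
1400 lowest [0.0835 0.0879] top 0.18817211397090183
felt ((473.46453857421875, 332.3472595214844), (88.2614974975586, 89.68301391601562), 5.783931732177734)
```

View pics/side2.png

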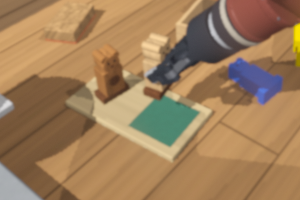

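The bear is upright in the gripper above the felt, at about (155,65) in the crop. The predicted centre is within 4 mm of the middle, so I lower it.

Emit:
play_rows(
  moves=[
    [1,-0.1,0.1,-0.6,0,0,0],
    [1,0,0,-0.6,0,0,0],
    [1,0,0,-0.6,0,0,0],
    [1,0,0,-0.5,0,0,0],
    [1,0,0,-0.3,0,0,0],
    [1,0,0,-0.15,0,0,0],
    [1,0,0,0,0,0,0],
    [1,0,0,0,0,0,0],
  ],
)

```text
time: 12.4
ee_pos: [0.3603, 0.3093, 0.1728]
eef_rot: [-2.813, -0.287, -1.177]
wrist_force: [0.0, -0.7, -1.3]
opening: 0.463
finger_force: 50.5
```

Emit:
play_rows(
  moves=[
    [1,0,0,-0.04,0,0,0],
    [1,0,0,-0.04,0,0,0],
    [1,0,0,0,0,0,0],
  ],
)

```text
time: 12.7
ee_pos: [0.3602, 0.3092, 0.1704]
eef_rot: [-2.814, -0.287, -1.177]
wrist_force: [0.0, -0.0, -0.7]
opening: 0.461
finger_force: 50.5
```

Emit:
play_rows(
  moves=[
    [1,0,0,-0.04,0,0,0],
    [1,0,0,0,0,0,0],
  ],
)

```text
time: 12.9
ee_pos: [0.3603, 0.3092, 0.1701]
eef_rot: [-2.812, -0.286, -1.179]
wrist_force: [-6.3, -2.5, 10.6]
opening: 0.462
finger_force: 52.0
```

Emit:
play_rows(
  moves=[
    [1,0,0,-0.03,0,0,0],
    [1,0,0,0,0,0,0],
  ],
)

```text
time: 13.1
ee_pos: [0.3603, 0.3092, 0.1699]
eef_rot: [-2.812, -0.286, -1.181]
wrist_force: [-11.9, -5.3, 21.1]
opening: 0.459
finger_force: 53.7
```

Emit:
play_rows(
  moves=[
    [1,0,0,0.05,0,0,0],
    [0.5,0,0,0,0,0,0],
    [0.4,0,0,0,0,0,0],
    [0.3,0,0,0,0,0,0],
    [0.2,0,0,0,0,0,0],
    [0.2,0,0,0,0,0,0],
    [0.2,0,0,0,0,0,0],
  ],
)

```text
time: 13.8
ee_pos: [0.3601, 0.3091, 0.1697]
eef_rot: [-2.814, -0.287, -1.176]
wrist_force: [0.5, 0.2, -0.9]
opening: 0.797
finger_force: 0.0
```

Emit:
play_rows(
  moves=[
    [0.2,-0.3,-0.06,0.3,0,0,0],
    [0.2,-0.5,-0.1,0.5,0,0,0],
    [0.2,-0.5,-0.1,0.5,0,0,0],
    [0.2,-0.5,-0.1,0.5,0,0,0],
    [0.2,-0.5,-0.1,0.5,0,0,0],
    [0.2,-0.5,-0.1,0.5,0,0,0],
    [0.2,-0.2,-0.04,0.8,0,0,0],
    [1,0,0,0.8,0,0,0],
  ],
)

```text
time: 14.6
ee_pos: [0.2835, 0.2933, 0.2803]
eef_rot: [-2.815, -0.289, -1.175]
wrist_force: [0.1, 0.3, 0.6]
opening: 0.647
finger_force: 0.0
```

Run:
```python
from h import *
np.set_printoptions(precision=4,suppress=True)
out=[]
for n in("scene","side"):
    p=r.capture(n);W=cloud(p);X,Y,Z=W[...,0],W[...,1],W[...,2]
    m=(np.hypot(X-.474,Y-.332)<.05)&(Z>.02)&(Z<.125)
    P=W[m];print(n,"bear",P.shape,P.min(0),P.max(0),cv2.minAreaRect(P[:,:2].astype(np.float32)*1000))
    m=(X>.48)&(X<.72)&(Y>-.2)&(Y<.05)&(abs(Z-.065)<.004);P=W[m];print("cover",cv2.minAreaRect(P[:,:2].astype(np.float32)*1000))
    # well floor and box end
    a=np.radians(12.4);ux=np.array([np.cos(a),np.sin(a)]);uy=np.array([-np.sin(a),np.cos(a)])
    D=W[...,:2]-np.array([.602,-.0565]);bx=D@ux;by=D@uy
    k=(abs(bx)<.035)&(by>-.085)&(by<.0)&(abs(Z-.055)<.004);print("wellfloor bx,by",np.percentile(bx[k],[2,98]),np.percentile(by[k],[2,98]))
    k=(abs(bx)<.06)&(by>.09)&(by<.25)&(abs(Z-.05)<.004);print("rim bx,by",np.percentile(bx[k],[1,99]),np.percentile(by[k],[1,99]),k.sum())
    out.append(p["color"][110:390,100:460])
cv2.imwrite("pics/after.png",np.hstack(out))
s=r.sense();print(s["ee_pos"],s["eef_rot"],s["joints"])
```

```text
scene bear (585, 3) [0.4607 0.3021 0.0203] [0.4997 0.3612 0.1166] ((479.9150390625, 331.8324279785156), (36.679908752441406, 56.08978271484375), 8.149185180664062)
cover ((601.3865356445312, -58.16545867919922), (118.06330871582031, 170.6746368408203), 12.185770988464355)
wellfloor bx,by [-0.0275  0.0139] [-0.0747 -0.027 ]
rim bx,by [-0.0486  0.0493] [0.0911 0.1994] 361
side bear (1461, 3) [0.4558 0.3047 0.02  ] [0.4941 0.3648 0.1136] ((475.7059326171875, 334.8695983886719), (33.49257278442383, 57.171844482421875), 9.148536682128906)
cover ((601.9071044921875, -56.551185607910156), (115.22611999511719, 176.6875762939453), 12.084856986999512)
wellfloor bx,by [-0.018   0.0257] [-0.077  -0.0421]
rim bx,by [-0.0478  0.0491] [0.0931 0.2036] 441
[0.2851 0.2946 0.2824] [-2.809  -0.286  -1.1809] [ 0.7626  0.0587 -1.0981 -0.3006 -0.3871 -2.728 ]
```

View pics/after.png

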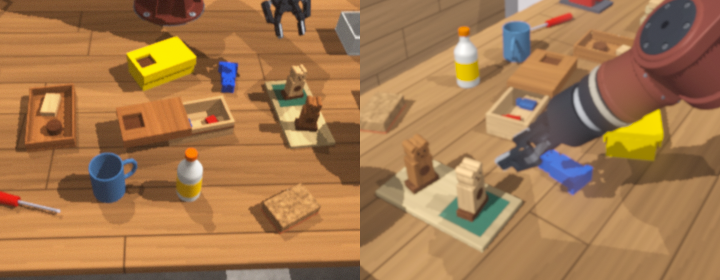

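The bear stands upright on the felt at about (0.478, 0.333), 4 mm off centre, with the cover still open. Now the finger well.

Emit:
play_rows(
  moves=[
    [1,0.4,-0.5,0.12,-0.2,0.96,0],
    [1,0.4,-0.5,0.12,-0.2,0.96,0],
    [1,0.4,-0.5,0.12,-0.2,0.96,0],
    [1,0.4,-0.5,0.12,-0.2,0.96,0],
    [1,0.4,-0.5,0.12,-0.2,0.96,0],
    [1,0.4,-0.5,0.12,-0.2,0.96,0],
    [1,0.4,-0.5,0.12,-0.2,0.96,0],
    [1,0.4,-0.5,0.12,-0.2,0.96,0],
    [1,0.4,-0.5,0.12,-0.2,0.96,0],
    [1,0.4,-0.5,0.12,-0.2,0.96,0],
  ],
)

```text
time: 15.7
ee_pos: [0.3851, 0.1685, 0.3091]
eef_rot: [3.124, 0.32, 0.005]
wrist_force: [0.7, 0.6, -0.8]
opening: -0.003
finger_force: 0.0
```

Emit:
play_rows(
  moves=[
    [1,0.45,-0.55,0,0,0,-0.975],
    [1,0.45,-0.55,0,0,0,-0.975],
    [1,0.45,-0.55,0,0,0,-0.975],
    [1,0.45,-0.55,0,0,0,-0.975],
    [1,0.45,-0.55,0,0,0,-0.975],
    [1,0.45,-0.55,0,0,0,-0.975],
    [1,0.45,-0.55,0,0,0,-0.975],
    [1,0.45,-0.55,0,0,0,-0.975],
    [1,0.45,-0.55,0,0,0,-0.975],
    [1,0.45,-0.55,0,0,0,-0.975],
  ],
)

```text
time: 16.7
ee_pos: [0.4976, 0.0311, 0.3086]
eef_rot: [3.007, -0.896, 0.008]
wrist_force: [0.7, 0.6, 0.5]
opening: 0.0
finger_force: 0.0
```

Emit:
play_rows(
  moves=[
    [1,0.45,-0.55,0,0,0,-0.975],
    [1,0.45,-0.55,0,0,0,-0.975],
    [1,0.45,-0.55,0,0,0,-0.975],
    [1,0.45,-0.55,0,0,0,-0.975],
    [1,0.45,-0.55,0,0,0,-0.975],
    [1,0.45,-0.55,0,0,0,-0.975],
    [1,0.45,-0.55,0,0,0,-0.975],
    [1,0.45,-0.55,0,0,0,-0.975],
    [1,0.45,-0.55,0,0,0,-0.975],
    [1,0.45,-0.55,0,0,0,-0.975],
  ],
)

```text
time: 17.7
ee_pos: [0.6102, -0.1064, 0.3083]
eef_rot: [2.439, -1.97, 0.005]
wrist_force: [0.4, 0.3, 0.3]
opening: -0.002
finger_force: 0.0
```

Run:
```python
from h import *
np.set_printoptions(precision=4,suppress=True)
s=r.sense();M=R.from_rotvec(s["eef_rot"]).as_matrix();print(s["ee_pos"],"\n",M,s["joints"],s["opening"],s["wrist_force"])
p=r.capture("wrist");W=cloud(p);X,Y,Z=W[...,0],W[...,1],W[...,2];cv2.imwrite("pics/w3.png",p["color"])
a=np.radians(12.3);ux=np.array([np.cos(a),np.sin(a)]);uy=np.array([-np.sin(a),np.cos(a)])
D=W[...,:2]-np.array([.602,-.0575]);bx=D@ux;by=D@uy
k=(abs(bx)<.035)&(by>-.085)&(by<.0)&(abs(Z-.055)<.003)
print("floor",k.sum(),np.percentile(bx[k],[2,98]),np.percentile(by[k],[2,98]),np.median(Z[k]))
k=(X>.45)&(X<.75)&(abs(Z-.065)<.003)&(Y>-.22)&(Y<.06);print("top",np.percentile(bx[k],[1,99]),np.percentile(by[k],[1,99]))
```

```text
[ 0.6102 -0.1064  0.3083] 
 [[ 0.2101 -0.9777 -0.0016]
 [-0.9777 -0.2101 -0.0071]
 [ 0.0066  0.0031 -1.    ]] [-0.2887  0.5324 -0.0409  0.997  -0.0073 -2.0712] -0.0018523938328792496 [0.352  0.2695 0.2776]
floor 5445 [-0.0248  0.0236] [-0.0726 -0.0264] 0.05617500074834367
top [-0.0559  0.1148] [-0.1467  0.0534]
```

View pics/w3.png

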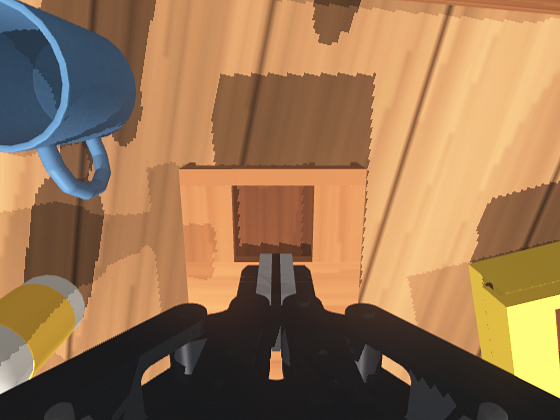

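The wrist view shows the closed fingertips (275,262) over the well opening (272,222), and the depth agrees to within 3 mm. I lower the fingers into it.

Emit:
play_rows(
  moves=[
    [1,0.1,0,-0.6,0,0,0],
    [1,0,0,-0.6,0,0,0],
    [1,0,0,-0.6,0,0,0],
    [1,0,0,-0.6,0,0,0],
    [1,0,0,-0.4,0,0,0],
    [1,0,0,-0.2,0,0,0],
    [1,0,0,0,0,0,0],
    [1,0,0,0,0,0,0],
  ],
)

```text
time: 18.55
ee_pos: [0.6127, -0.1058, 0.235]
eef_rot: [2.443, -1.966, 0.008]
wrist_force: [-0.4, 0.2, 0.2]
opening: 0.003
finger_force: 0.0
```

Emit:
play_rows(
  moves=[
    [1,0,0,-0.12,0,0,0],
    [1,-0.02,0.1,0,0,0,0],
    [1,-0.02,0.1,0,0,0,0],
    [1,-0.02,0.1,0,0,0,0],
    [1,-0.02,0.1,0,0,0,0],
    [1,-0.02,0.1,0,0,0,0],
    [1,-0.02,0.1,0,0,0,0],
    [1,-0.02,0.1,0,0,0,0],
    [1,-0.02,0.1,0,0,0,0],
    [1,-0.02,0.1,0,0,0,0],
  ],
)

```text
time: 19.55
ee_pos: [0.608, -0.0834, 0.2318]
eef_rot: [2.442, -1.967, 0.007]
wrist_force: [-0.8, -1.0, 1.8]
opening: 0.004
finger_force: 1.1
```

Emit:
play_rows(
  moves=[
    [1,-0.04,0.2,0,0,0,0],
    [1,-0.04,0.2,0,0,0,0],
    [1,-0.04,0.2,0,0,0,0],
    [1,-0.04,0.2,0,0,0,0],
    [1,-0.04,0.2,0,0,0,0],
    [1,-0.04,0.2,0,0,0,0],
    [1,-0.04,0.2,0,0,0,0],
    [1,-0.04,0.2,0,0,0,0],
    [1,-0.04,0.2,0,0,0,0],
    [1,-0.04,0.2,0,0,0,0],
  ],
)

```text
time: 20.55
ee_pos: [0.598, -0.033, 0.2317]
eef_rot: [2.442, -1.966, 0.007]
wrist_force: [-0.8, -2.8, -0.3]
opening: 0.001
finger_force: 1.1
```

```bash
cat > cov.py <<'E'
from h import *
np.set_printoptions(precision=4,suppress=True)
a=np.radians(12.3);ux=np.array([np.cos(a),np.sin(a)]);uy=np.array([-np.sin(a),np.cos(a)])
p=r.capture("scene");W=cloud(p);Z=W[...,2]
D=W[...,:2]-np.array([.602,-.0575]);bx=D@ux;by=D@uy
k=(abs(bx)<.045)&(by>-.2)&(by<.3)&(abs(Z-.065)<.004);print("cover edges by",np.percentile(by[k],[.5,99.5]))
k=(abs(bx)<.052)&(by>.05)&(by<.25)&(abs(Z-.05)<.003);print("rim by",np.percentile(by[k],[1,99]) if k.sum()>5 else None)
s=r.sense();print("tcp by",(s["ee_pos"][:2]-np.array([.602,-.0575]))@uy,s["ee_pos"],s["wrist_force"],"Fy",s["wrist_force"][:2]@uy)
E
python3 cov.py
```

```text
cover edges by [-0.0261  0.1431]
rim by [0.1506 0.2005]
tcp by 0.02550532030162816 [ 0.5979 -0.0323  0.2317] [ 0.3736  0.3783 -0.015 ] Fy 0.29003076727050986
```

Emit:
play_rows(
  moves=[
    [1,-0.04,0.18,0,0,0,0],
    [1,-0.04,0.18,0,0,0,0],
    [1,-0.04,0.18,0,0,0,0],
    [1,-0.04,0.18,0,0,0,0],
    [1,-0.04,0.18,0,0,0,0],
    [1,-0.04,0.18,0,0,0,0],
    [1,-0.04,0.18,0,0,0,0],
  ],
)

```text
time: 21.3
ee_pos: [0.5912, -0.0015, 0.2318]
eef_rot: [2.443, -1.967, 0.008]
wrist_force: [0.9, -1.8, -1.2]
opening: 0.001
finger_force: 1.1
```

Emit:
play_rows(
  moves=[
    [1,-0.01,0.05,0,0,0,0],
    [1,-0.01,0.05,0,0,0,0],
    [1,-0.01,0.05,0,0,0,0],
    [1,-0.01,0.05,0,0,0,0],
    [1,-0.01,0.05,0,0,0,0],
  ],
)

```text
time: 21.8
ee_pos: [0.59, 0.0041, 0.2318]
eef_rot: [2.442, -1.967, 0.009]
wrist_force: [2.5, -5.6, -1.0]
opening: -0.003
finger_force: 3.4
```

Emit:
play_rows(
  moves=[
    [1,-0.01,0.05,0,0,0,0],
    [1,-0.01,0.05,0,0,0,0],
  ],
)

```text
time: 22.0
ee_pos: [0.5898, 0.0055, 0.2319]
eef_rot: [2.439, -1.966, 0.012]
wrist_force: [2.5, -15.0, -3.5]
opening: -0.001
finger_force: 7.3
```

Emit:
play_rows(
  moves=[
    [1,-0.01,0.05,0,0,0,0],
    [1,-0.01,0.05,0,0,0,0],
  ],
)

```text
time: 22.2
ee_pos: [0.5893, 0.0076, 0.2319]
eef_rot: [2.438, -1.967, 0.013]
wrist_force: [2.1, -11.7, -1.5]
opening: 0.002
finger_force: 5.6
```

Emit:
play_rows(
  moves=[
    [1,-0.01,0.05,0,0,0,0],
    [1,-0.01,0.05,0,0,0,0],
  ],
)

```text
time: 22.4
ee_pos: [0.5886, 0.0108, 0.2319]
eef_rot: [2.44, -1.967, 0.01]
wrist_force: [0.9, -6.6, 0.1]
opening: 0.004
finger_force: 3.4
```

Emit:
play_rows(
  moves=[
    [1,-0.01,0.05,0,0,0,0],
    [1,-0.01,0.05,0,0,0,0],
  ],
)

```text
time: 22.6
ee_pos: [0.5879, 0.0139, 0.2318]
eef_rot: [2.441, -1.967, 0.009]
wrist_force: [1.2, -3.8, -0.7]
opening: 0.002
finger_force: 2.0
```

Emit:
play_rows(
  moves=[
    [1,-0.01,0.05,0,0,0,0],
    [1,-0.01,0.05,0,0,0,0],
  ],
)

```text
time: 22.8
ee_pos: [0.5873, 0.017, 0.2318]
eef_rot: [2.443, -1.967, 0.007]
wrist_force: [0.0, -2.4, 0.3]
opening: -0.0
finger_force: 0.9
```

Emit:
play_rows(
  moves=[
    [1,-0.01,0.05,0,0,0,0],
    [1,-0.01,0.05,0,0,0,0],
  ],
)

```text
time: 23.0
ee_pos: [0.5867, 0.0196, 0.2318]
eef_rot: [2.443, -1.966, 0.007]
wrist_force: [-0.5, -2.7, 1.3]
opening: 0.002
finger_force: 1.0
```

Emit:
play_rows(
  moves=[
    [1,-0.01,0.04,0,0,0,0],
    [1,-0.01,0.04,0,0,0,0],
  ],
)

```text
time: 23.2
ee_pos: [0.5863, 0.0215, 0.2318]
eef_rot: [2.443, -1.966, 0.007]
wrist_force: [-0.4, -2.3, 1.0]
opening: -0.0
finger_force: 1.0
```

Emit:
play_rows(
  moves=[
    [1,0,0.02,0,0,0,0],
    [1,-0.01,0.02,0,0,0,0],
  ],
)

```text
time: 23.4
ee_pos: [0.5861, 0.0224, 0.2317]
eef_rot: [2.442, -1.966, 0.007]
wrist_force: [-0.1, -3.3, 0.8]
opening: 0.006
finger_force: 1.0
```

Emit:
play_rows(
  moves=[
    [1,0,0.02,0,0,0,0],
    [1,0,0,0,0,0,0],
  ],
)

```text
time: 23.6
ee_pos: [0.5861, 0.0227, 0.2317]
eef_rot: [2.442, -1.966, 0.008]
wrist_force: [-0.1, -4.3, 1.9]
opening: -0.0
finger_force: 2.0
```

Emit:
play_rows(
  moves=[
    [1,0,0.02,0,0,0,0],
    [1,0,0,0,0,0,0],
  ],
)

```text
time: 23.8
ee_pos: [0.5861, 0.0229, 0.2318]
eef_rot: [2.441, -1.966, 0.008]
wrist_force: [-0.4, -5.7, 1.3]
opening: -0.0
finger_force: 3.1
```

Emit:
play_rows(
  moves=[
    [1,0,0.03,0,0,0,0],
    [1,0,0,0,0,0,0],
  ],
)

```text
time: 24.0
ee_pos: [0.5861, 0.0232, 0.2318]
eef_rot: [2.44, -1.966, 0.01]
wrist_force: [-0.3, -9.2, 0.4]
opening: 0.005
finger_force: 4.6
```

Emit:
play_rows(
  moves=[
    [1,0,0.03,0,0,0,0],
    [1,0,0,0,0,0,0],
  ],
)

```text
time: 24.2
ee_pos: [0.5862, 0.0234, 0.2318]
eef_rot: [2.439, -1.966, 0.011]
wrist_force: [-0.8, -12.0, 0.7]
opening: 0.001
finger_force: 6.0
```

Emit:
play_rows(
  moves=[
    [1,0,0.02,0,0,0,0],
    [1,0,0,0,0,0,0],
  ],
)

```text
time: 24.4
ee_pos: [0.5862, 0.0236, 0.2318]
eef_rot: [2.438, -1.966, 0.011]
wrist_force: [-1.1, -14.0, 1.1]
opening: 0.004
finger_force: 6.9
```

Firm resistance at about 14 N, in line with the stop. I hold it and check the edges.

Emit:
play_rows(
  moves=[
    [1,0,0.01,0,0,0,0],
    [1,0,0,0,0,0,0],
    [1,0,0,0,0,0,0],
    [1,0,0,0,0,0,0],
    [1,0,0,0,0,0,0],
  ],
)

```text
time: 24.9
ee_pos: [0.5862, 0.0237, 0.2318]
eef_rot: [2.437, -1.966, 0.012]
wrist_force: [-1.1, -16.3, 1.6]
opening: 0.003
finger_force: 7.3
```

```bash
python3 cov.py
```

```text
cover edges by [0.0305 0.1997]
rim by None
tcp by 0.08273099554558375 [0.5862 0.0237 0.2318] [ -1.3832 -15.6845   0.8927] Fy -15.029797229266588
```

Emit:
play_rows(
  moves=[
    [1,0.02,-0.1,0,0,0,0],
    [1,0.04,-0.2,0,0,0,0],
    [1,0.02,-0.1,0,0,0,0],
    [1,0,0,0.3,0,0,0],
    [1,0,0,0.6,0,0,0],
    [1,0,0,0.8,0,0,0],
    [1,0,0,0.8,0,0,0],
    [1,0,0,0.8,0,0,0],
    [1,0,0,0,0,0,0],
    [1,0,0,0,0,0,0],
  ],
)

```text
time: 25.95
ee_pos: [0.5882, 0.0158, 0.3146]
eef_rot: [2.443, -1.967, 0.008]
wrist_force: [0.4, -0.7, -0.7]
opening: 0.004
finger_force: 0.0
```

```bash
python3 cov.py
python3 - <<'E'
from h import *
p=r.capture("side");W=cloud(p);X,Y,Z=W[...,0],W[...,1],W[...,2]
m=(np.hypot(X-.474,Y-.332)<.05)&(Z>.02)&(Z<.125);P=W[m];print(cv2.minAreaRect(P[:,:2].astype(np.float32)*1000),P[:,2].max())
cv2.imwrite("pics/end.png",p["color"])
E
```

```text
cover edges by [0.0306 0.1998]
rim by None
tcp by 0.07462574923758705 [0.5878 0.0158 0.3139] [-0.7084 -0.425  -0.3016] Fy -0.2643532856686983
((476.5072021484375, 334.6190490722656), (33.40827941894531, 57.935787200927734), 11.990574836730957) 0.11384219189075451
```

View pics/end.png

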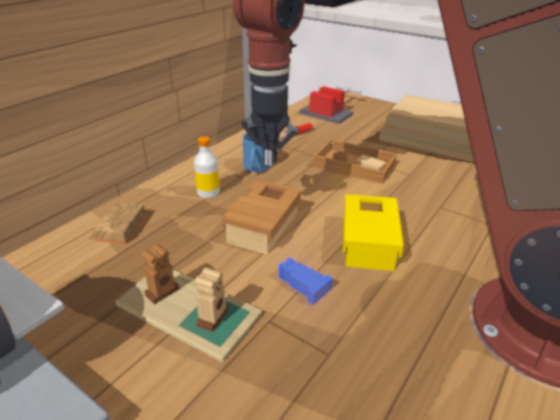

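The bear stands on the felt at (210,300), the cover is flush with the box at (262,210), and the arm is clear. I hand the job in.

```bash
python3 -c "
from station import r
print(r.finish_job())"
```

```text
the job is handed in; nothing more can be done
None
```

I handed the job in at about 26 s: the bear stands upright on the felt about 4 mm off centre, and the cover slid past its catch and was pressed home at about 15 N. The final picture shows the cover flush and the cub, glue bottle and mug still standing; the hand-in returned no verdict.

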